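Clip the fixture clamp open and hold an offset lever level over its pins

ROBOT

A 7-joint arm with a two-finger parallel gripper is mounted at the origin on a cart in front of the work surface, level with it; the furniture and walls round the work are solid. World frame = base frame: x ahead of the robot, y to its left, z up, the work surface at z = 0. Lengths are in m, angles in rad, forces in N, time in s.
With the tool pointing down it reaches from about 0.375 to 0.925 m from the base axis. Payload 3.1 kg.
Tool frame: the origin (TCP) lies midway between the tips of the shut fingers; the grasp point (between the pads) lies ctrl.grasp_offset behind it (ctrl.grasp_offset is the distance from the TCP to the grasp point, in m); z points along the fingers, y is the direction in which the jaws open and shut (so a half turn about z gives the same grasp; the last joint's range is limited). The gripper opens to 85 mm and grips with 20 to 120 N. Pads are 22 mm wide; open, the fingers measure 114 mm over their backs; the gripper's body (76 mm by 85 mm) begins 54 mm behind the grasp point. The pads swing forward as they close: fully open they stand 13 mm farther back than shut.
Start: joints at [-1.411, 0.383, 0.044, 1.598, -0.018, 1.161, -0.05], TCP at [0.166, 0.629, 0.231] pointing down, gripper open.
Joint ranges: [-2.61, 2.61], [-0.41, 2.15], [-1.48, 1.57], [0, 2.5], [-1.57, 4.71], [0.05, 1.97], [-2.85, 2.85]. Speed limits (rad/s): [2.79, 2.79, 3.14, 3.14, 3.14, 3.14, 3.14].

INTERFACE

Orientations are given as a rotation vector (axis times angle).
In Python, from station import ctrl, viewer, workorder gives the robot as it stands. The module is installed in compiled form; this text tells all that it offers.
- The arm moves only by the tool move_arm, never from a script. Its argument "targets" is text: rows parted by semicolons, each of 5 numbers parted by spaces: the shift along the tool's x, y, z in m, then the turn about the tool's z in rad, then the opening, from 0 (shut) to 1 (fully open). In form: tx ty tz spin hand; .... A call has 1 to 8 rows; each row shifts and turns the pose as measured when the row begins, along the tool's axes as they then stand; what a row does not reach is not made up. A row lasts 1/12 s, in which the tool goes at most 41.7 mm and 7.16 degrees, less where a joint would pass 70% of its speed; a pose out of reach is approached as far as the arm can. A call with a gripper value outside its range is refused whole. The fingers move at their own pace and stop on an object; "grip_force" is the grip in N (left out, the last holds). Time passes only in rows, so rows that do not move let the fingers close. It gives the time, the measured TCP pose, the force and the opening at its end, in the units of the state.
- ctrl.read_state(): the state, without advancing time (a new reading comes with each control period).
- viewer.read_camera(name): name is "side" or "top" or "wrist"; returns a dict with "color" (480x640x3 uint8, red, green, blue), "vfov" (degrees; the focal length in pixels is half the picture's height over the tangent of half this angle, whatever the lens; pixels are square), "cx", "cy" (the principal point, pixels), "dist_coeffs" ([k1, k2, p1, p2, k3] as OpenCV has them; the pictures are not rectified), "xyz" and "orientation" of the camera in the world. Camera axes: x right, y up, looking along -z (the intrinsics and any distortion apply to the point x, -y, -z); pixel columns grow to the right and rows downward; lengths in m; the calibration is good to about 2 mm. A picture is of the moment at which its call begins. There is no depth.
- workorder.sign_off(): hands the job in, once; it reports no verdict.
Trained networks look in a picture, given as the dict that the camera call returned (one of the last four; its "shot" number tells which), for a name from the list of things; names that differ only in an ending like _2 or _b are one class to them, and where a whole thing is asked for, a point or a joint stands for the part that bears it (a point fixed in the world has none). Each returns a list of dicts, best first, with "confidence" (0 to 1); they miss things now and then, are a little off and sometimes report something else, mostly with a low value. They report only what shows in the picture. A call takes as long as a camera call.
- viewer.look_for(target, picture): "xyz" ([x, y, z] in m, in world coordinates, good to about 4 mm: the middle of the surface that is visible of it).
- viewer.outline_of(target, picture): "mask" (480x640 bool, what is visible of it).
The state is a dict: "time": time; "qpos": joint angles; "dq": joint speeds; "joint_efforts": joint torques, N m; "eef_pos": TCP position; "orientation": TCP orientation; "wrist_force": force on the tool from outside, world axes, zero at the start; "torque": the same for the moment, N m; "width": opening from 0.0 (shut) to 1.0 (fully open).
Only numpy, scipy, OpenCV 4.12 (cv2) and the standard library are available. Lean on these libraries where they do the work, as an engineer would, in place of code of your own. Each camera call takes 0.05 s, during which the arm holds its last target. There are 200 camera calls.

TASK

Swing the drill fixture's sprung clamp arm away from the two locating pins, by its knob, until its clip snaps onto the keeper pin and the arm stays there by itself. Then take the cast offset lever across its straight web at the balance point, lift it and hold it level and still over the fixture, big bore over the big pin and small bore over the small pin, with its underside about 3 cm above the pin tips. Finish while still holding it there in the gripper: do not lower it onto the pins, and do not push the loose things around about.

Things in the scene. Friction and masses are not known exactly. Their poses are not given: they have to be found in the camera images.
- fixture: drill fixture, fixed: dark base plate 250 x 142 x 12 mm, two upright locating pins, hinge post with sprung clamp arm, keeper pin. Origin on the worktop under the big pin's axis; x from the big pin along the plate, z up. In mm: plate x -48 to 202, y -60 to 82; small pin (150, -25), hinge (75, 50), keeper pin (183, 62). All but the clamp knob (top at 97) is below 67 high
- big_pin (a point): centre of the tip of the big locating pin (17 mm diameter, standing on a 40 mm round seat), 42 mm above the worktop; axes as the fixture's
- small_pin (a point): centre of the tip of the small locating pin (9 mm diameter, on a 24 mm seat), 42 mm above the worktop, 152 mm from the big pin; axes as the fixture's
- clamp_arm (a joint): angle (rad) of the clamp arm, a flat bar 121 mm long, its top 56 mm up, on a vertical hinge. 0: along the fixture's -y, between the pins; grows anticlockwise from above. A light spring (under 1 N at the knob) returns it. The spring clip at its end meets the keeper pin from about 1.43, snaps over it at a push of about 6 N at the knob, is home at 1.55 and stays there when let go (stop: 1.58)
- clamp_hinge (a point): point on the hinge axis of the clamp arm, 56 mm above the worktop (axes as the fixture's)
- clamp_knob (a point): centre of the top of the clamp arm's upright black knob, 97 mm above the worktop: a free-turning round sleeve 14 mm in diameter and 38 mm tall on the bar, 80 mm from the hinge axis; it may be gripped from above in any direction and turns freely, so the gripper need not turn with the arm
- keeper_pin (a point): top of the keeper pin, a round upright pin of 10 mm diameter, 66 mm above the worktop, at the fixture's far corner, onto which the clip snaps
- lever: loose metal casting, 0.3 to 0.6 kg, 190 mm long, 30 high: big boss (48 mm diameter, 20 mm bore) with a lug at +y, web 16 mm wide (8 to 26 mm above the underside), straight along x from 24 to 90 mm, then jogging to a small boss (28 mm, bore 11). Origin: underside, axis of the big bore; x along the web to the small end, z up. Small bore at (150, -25) mm. Lies roughly turned as the fixture
- balance_point (a point): balance point (centre of mass) of the lever, on its straight web, 49 mm from the axis of the big bore, 17 mm above the underside; axes as the lever's. Take the web between the fingers here, with the fingers closing along the lever's y
- big_bore (a point): centre of the mouth of the big bore at the lever's underside; axes as the lever's
- small_bore (a point): centre of the mouth of the small bore at the lever's underside; axes as the lever's
- brass_block: loose brass block 28 x 45 x 22 mm near the lever, to be left alone; origin at the centre of its underside
- steel_block: loose steel block 35 x 50 x 30 mm near the big-pin end of the fixture, to be left alone; origin at the centre of its underside
- elec_tape: loose roll of black tape, 59 mm diameter, 19 mm high, at the right, to be left alone; origin at the centre of its underside
- oil_bottle: loose small oil bottle, 38 mm diameter, 108 mm tall, behind the fixture, to be left alone; origin at the centre of its underside

How it is judged:
On the way, in this order (a step that is already met when the one before it is completed fails the run):
1. the clamp arm is clipped on the keeper pin and stays there with the gripper away from the knob (value of joint clamp_arm above 1.5 rad and distance between the grasp point and clamp_knob above 0.05 m), for 0.3 s.
2. the lever is lifted clear of the worktop by its balance point, level (height (world z) of lever above 0.04 m and angle between lever's own z axis and vertical below 0.09 rad and x of the grasp point in the frame of balance_point between -0.018 and 0.018 m and contact force between lever and the fingers above 1 N), for 0.2 s.
At the end, for the whole second after the job is handed in: Clamp clipped (over 1.5 rad); lever in the gripper alone, level within 5 degrees, still, taken within 18 mm of its balance point along the web, bores within 10 mm (big) and 12 mm (small) of their pins' axes and 15 to 50 mm above the tips, not touching the fixture (value of joint clamp_arm above 1.5 rad and horizontal distance between big_bore and big_pin below 0.01 m and horizontal distance between small_bore and small_pin below 0.012 m and z of big_bore in the frame of big_pin between 0.015 and 0.05 m and z of small_bore in the frame of small_pin between 0.015 and 0.05 m and angle between lever's own z axis and vertical below 0.09 rad and x of the grasp point in the frame of balance_point between -0.018 and 0.018 m and contact force between lever and the fingers above 1 N and contact force between lever and fixture below 0.3 N and linear speed of lever below 0.02 m/s and angular speed of lever below 0.15 rad/s); the arm keeps its last pose, push and grip.
It fails at once if a bystander is pushed more than 30 mm (distance of any of brass_block, steel_block, elec_tape, oil_bottle from where it was at the start of the episode above 0.03 m).
It fails at once if the lever is struck or pressed hard against the fixture (contact force between lever and fixture above 12 N).
It also fails if it takes over 50 s, if anything falls off the work surface, if the arm or the gripper's body presses on something with over 40 N, if the wrist force passes 120 N, or if a joint passes its speed limit or range.

## Working session

There is one attempt and no reset: what is moved stays moved. The work goes in short steps, Python scripts to look and compute and a tool call to move; the robot and the scene stay as the last step left them, time stands still between calls to the robot, and variables do not carry over. Pictures are saved under pics/ and viewed, about 8 in all and at most 12, crops included, and the job is handed in when it is done.

Besides the shell and the picture viewer there is one more tool, called after "Request:" as name(argument=value, ...) on one line, values as JSON. move_arm: Moves the arm, as the interface text tells. Its arguments: {"type":"object","properties":{"targets":{"type":"string"},"grip_force":{"type":"number"}},"required":["targets"]}

```bash
mkdir -p pics; cat > h.py <<'E'
from station import ctrl, viewer, workorder
import numpy as np, cv2
from scipy.spatial.transform import Rotation as R
def rot(o):
    o=np.array(o,float)
    return R.from_rotvec(o) if o.size==3 else R.from_matrix(o.reshape(3,3))
def K(p):
    f=p["color"].shape[0]/2/np.tan(np.radians(p["vfov"])/2)
    return np.array([[f,0,p["cx"]],[0,f,p["cy"]],[0,0,1]]),np.array(p["dist_coeffs"],float)
def ray(p,uv):
    k,d=K(p); n=cv2.undistortPoints(np.array(uv,float).reshape(-1,1,2),k,d)[:,0]
    v=np.c_[n[:,0],-n[:,1],-np.ones(len(n))]
    return rot(p["orientation"]).apply(v)
def onz(p,uv,z):
    v=ray(p,uv); c=np.array(p["xyz"]); return c+v*((z-c[2])/v[:,2])[:,None]
def proj(p,X):
    k,d=K(p); x=rot(p["orientation"]).inv().apply(np.atleast_2d(X)-np.array(p["xyz"]))*[1,-1,-1]
    return cv2.projectPoints(x,np.zeros(3),np.zeros(3),k,d)[0][:,0]
def save(p,n): cv2.imwrite("pics/"+n,p["color"][...,::-1])
E
python3 - <<'E'
from h import *
np.set_printoptions(precision=4,suppress=True)
s=ctrl.read_state(); print(s,ctrl.grasp_offset)
for n in("top","side"):
    p=viewer.read_camera(n); save(p,n+"1.png"); print(n,p["xyz"],p["orientation"],p["vfov"],p["dist_coeffs"])
    for t in "fixture big_pin small_pin clamp_hinge clamp_knob keeper_pin lever balance_point big_bore small_bore brass_block steel_block elec_tape oil_bottle".split():
        print(t,[(np.round(r["xyz"],4).tolist(),round(r["confidence"],2)) for r in viewer.look_for(t,p)[:2]])
E
```

```text
{'time': 0.0, 'qpos': array([-1.4108,  0.3839,  0.0438,  1.5996, -0.0179,  1.1612, -0.0499]), 'dq': array([ 0.0004,  0.0008, -0.0002, -0.0005, -0.0007,  0.0014, -0.0017]), 'joint_efforts': array([  0.0002, -43.3458,   1.0242, -24.9516,   0.0104,   0.0113,
        -0.    ]), 'eef_pos': array([0.1655, 0.6276, 0.2298]), 'orientation': array([-0.4037, -3.1153,  0.0042]), 'wrist_force': array([-0.0993, -0.4602, -0.0409]), 'torque': array([-0.0038,  0.019 ,  0.0347]), 'width': 0.9991649495518206} 0.0187
top [ 0.2753 -0.0623  1.4151] [ 0.147  -0.1289 -1.5769] 48.791823162339135 [-0.0837  0.      0.      0.      0.    ]
fixture [([0.4787, 0.1773, 0.0112], 0.71), ([0.4607, -0.1827, 0.0239], 0.62)]
big_pin [([0.4765, 0.1711, 0.0125], 0.77)]
small_pin [([0.4797, 0.1766, 0.0129], 0.94)]
clamp_hinge [([0.4731, 0.1708, 0.0074], 0.81)]
clamp_knob [([0.4516, 0.1738, 0.0562], 0.91)]
keeper_pin [([0.4764, 0.1687, 0.0097], 0.64)]
lever [([0.4595, -0.1819, 0.0252], 0.69)]
balance_point [([0.4621, -0.1785, 0.0301], 0.71)]
big_bore [([0.4621, -0.1798, 0.0284], 0.59)]
small_bore [([0.4636, -0.1789, 0.024],
[... 309 characters left out ...]
fixture [([0.4771, 0.2043, 0.011], 0.6)]
big_pin [([0.4828, 0.2039, 0.0088], 0.74)]
small_pin [([0.4741, 0.2016, 0.0121], 0.7)]
clamp_hinge []
clamp_knob [([0.4578, -0.4211, 0.0131], 0.71), ([0.4462, 0.1825, 0.0548], 0.62)]
keeper_pin [([0.4737, 0.1991, 0.0112], 0.58)]
lever [([0.4667, -0.15, 0.024], 0.8)]
balance_point [([0.4674, -0.151, 0.0259], 0.82)]
big_bore []
small_bore [([0.4689, -0.1494, 0.0255], 0.96), ([0.4454, 0.184, 0.0608], 0.17)]
brass_block [([0.4907, -0.2604, 0.0162], 0.59)]
steel_block [([0.4449, 0.368, 0.0264], 0.81)]
elec_tape [([0.4577, -0.4168, 0.013], 0.63), ([0.4811, 0.2004, 0.0117], 0.55)]
oil_bottle [([0.6328, 0.3651, 0.0567], 0.87), ([0.47, -0.1463, 0.0244], 0.17)]
```

View pics/top1.png

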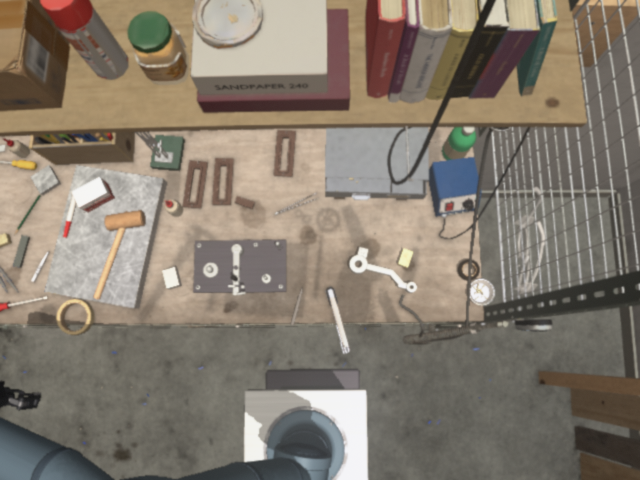

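View pics/side1.png

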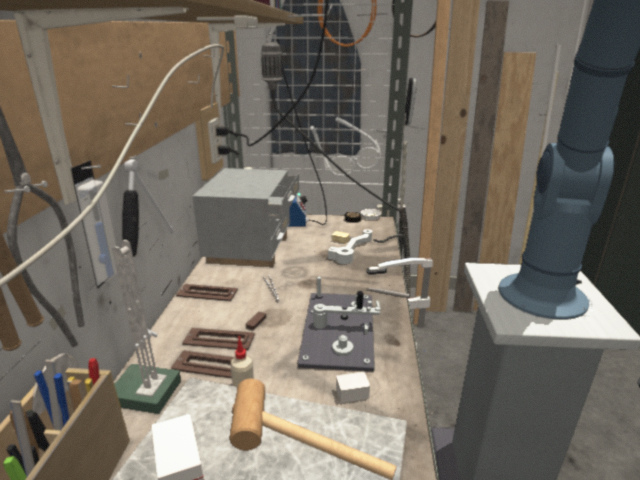

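```bash
python3 - <<'E'
from h import *
im=cv2.imread("pics/top1.png")
a=cv2.resize(im[232:302,185:297],None,fx=7,fy=7,interpolation=cv2.INTER_CUBIC)[:, :790]
b=cv2.resize(im[240:300,340:430],None,fx=7,fy=7,interpolation=cv2.INTER_CUBIC)
c=np.zeros((600,800,3),np.uint8)
a=cv2.resize(im[235:300,188:294],None,fx=5,fy=5,interpolation=cv2.INTER_CUBIC);b=cv2.resize(im[242:297,344:424],None,fx=5,fy=5,interpolation=cv2.INTER_CUBIC)
c[:325,:530]=a; c[325:600,:400]=b
cv2.imwrite("pics/c1.png",c)
E
```

```text
(no output)
```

View pics/c1.png

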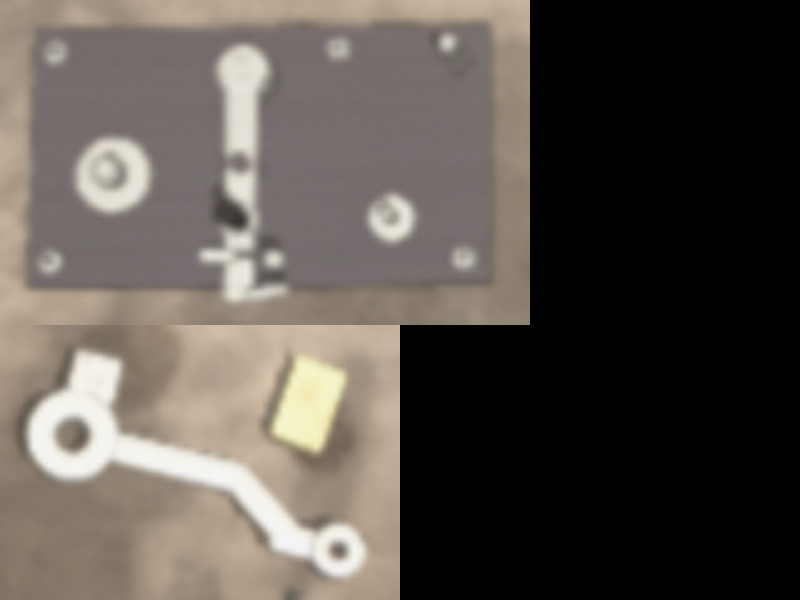

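```bash
cat >> h.py <<'E'
def fit(src,dst):
    # 2D rigid fit dst=R src+t
    s=np.array(src)[:,:2];d=np.array(dst)[:,:2];a=s-s.mean(0);b=d-d.mean(0)
    th=np.arctan2((a[:,0]*b[:,1]-a[:,1]*b[:,0]).sum(),(a*b).sum())
    c,n=np.cos(th),np.sin(th);M=np.array([[c,-n],[n,c]]);t=d.mean(0)-M@s.mean(0)
    return th,M,t,d-(s@M.T+t)
E
python3 - <<'E'
from h import *
np.set_printoptions(precision=4,suppress=True)
p=viewer.read_camera("top")
g=lambda U,V,x,y:[(U+.5)/5-.5+x,(V+.5)/5-.5+y]
F=[(36,28,.012,-.048,.082),(490,23,.012,.202,.082),(27,287,.012,-.048,-.06),(493,285,.012,.202,-.06),(106,170,.042,0,0),(390,214,.042,.15,-.025),(243,71,.056,.075,.05),(448,42,.066,.183,.062)]
d=[onz(p,[g(a,b,188,235)],z)[0] for a,b,z,_,_ in F]
th,M,t,r=fit([f[3:] for f in F],d); print("fix",th,t);print(r*1000)
fx=lambda x,y:M@[x,y]+t
print("knob now",fx(.075,-.03),"keeper",fx(.183,.062),"hinge",fx(.075,.05),"home knob",fx(.155,.05), "small",fx(.15,-.025))
d=[onz(p,[g(a,b,344,242)],.03)[0] for a,b in((73,108),(339,225))]
th,M,t,r=fit([(0,0),(.15,-.025)],d);print("lev",th,t,r*1000,"bal",M@[.049,0]+t)
s=ctrl.read_state();m=rot(s["orientation"]).as_matrix();print(m)
w=viewer.read_camera("wrist");print(w["xyz"],m.T@(np.array(w["xyz"])-s["eef_pos"]),m.T@rot(w["orientation"]).as_matrix(),w["vfov"])
E
```

```text
fix -1.5709457445150532 [0.4642 0.2503]
[[ 0.1267 -0.7556]
 [-0.0906  1.5815]
 [ 1.0631 -0.3005]
 [ 0.0819 -0.326 ]
 [-0.2827 -0.2351]
 [ 0.0209 -0.6519]
 [-0.62    0.5997]
 [-0.2993  0.0879]]
knob now [0.4342 0.1753] keeper [0.5262 0.0673] hinge [0.5142 0.1753] home knob [0.5142 0.0953] small [0.4392 0.1003]
lev -1.8369780112630862 [ 0.4757 -0.144 ] [[ 0.0716  0.1556]
 [-0.0716 -0.1556]] bal [ 0.4628 -0.1912]
[[-0.967   0.2549 -0.    ]
 [ 0.2549  0.967  -0.0001]
 [ 0.     -0.0001 -1.    ]]
[0.0837 0.6488 0.3734] [ 0.0845 -0.0013 -0.1421] [[ 0.0001  0.9454  0.3259]
 [ 1.     -0.0004  0.0008]
 [ 0.0009  0.3259 -0.9454]] 61.15471977641207
```

```bash
cat >> h.py <<'E'
def plan(x,y,z,ang,hand,step=.040,n=None,dth=.12):
    s=ctrl.read_state();m=rot(s["orientation"]).as_matrix();e=s["eef_pos"]
    a=np.arctan2(m[1,1],m[0,1]);D=np.array([x,y,z])-e;da=(ang-a+np.pi)%(2*np.pi)-np.pi
    k=n or int(max(1,np.ceil(np.linalg.norm(D)/step),np.ceil(abs(da)/dth)))
    print("t%.2f"%s["time"],"tcp",np.round(e,4),"ang %.3f"%a,"tilt %.4f"%np.arccos(-m[2,2]),"F",np.round(s["wrist_force"],1),"w %.3f"%s["width"],"rows",k)
    out=[]
    for i in range(k):
        b=a+da*i/k; Y=np.array([np.cos(b),np.sin(b)]);X=np.array([-Y[1],Y[0]]);d=D[:2]/k
        out.append("%.4f %.4f %.4f %.3f %g"%(X@d,Y@d,-D[2]/k,-da/k,hand))
    for i in range(0,k,8): print("; ".join(out[i:i+8]))
E
python3 -c "
from h import *
plan(.434,.175,.23,0,1)"
```

```text
t1.60 tcp [0.1657 0.6285 0.2312] ang 1.313 tilt 0.0000 F [-0.   0.7  0.4] w 0.998 rows 14
-0.0268 -0.0264 0.0001 0.094 1; -0.0291 -0.0238 0.0001 0.094 1; -0.0312 -0.0210 0.0001 0.094 1; -0.0331 -0.0180 0.0001 0.094 1; -0.0346 -0.0148 0.0001 0.094 1; -0.0358 -0.0115 0.0001 0.094 1; -0.0368 -0.0081 0.0001 0.094 1; -0.0374 -0.0046 0.0001 0.094 1
-0.0376 -0.0011 0.0001 0.094 1; -0.0376 0.0025 0.0001 0.094 1; -0.0372 0.0060 0.0001 0.094 1; -0.0364 0.0094 0.0001 0.094 1; -0.0354 0.0128 0.0001 0.094 1; -0.0340 0.0160 0.0001 0.094 1
```

Request:
move_arm(targets="-0.027 -0.026 0 0.094 1; -0.029 -0.024 0 0.094 1; -0.031 -0.021 0 0.094 1; -0.033 -0.018 0 0.094 1; -0.035 -0.015 0 0.094 1; -0.036 -0.012 0 0.094 1; -0.037 -0.008 0 0.094 1; -0.037 -0.005 0 0.094 1")

```text
time: 2.27
eef_pos: [0.3122, 0.3684, 0.229]
orientation: [-1.532, -2.732, -0.01]
wrist_force: [1.8, -0.1, -0.1]
width: 1.004
```

Request:
move_arm(targets="-0.038 -0.001 0 0.094 1; -0.038 0.0025 0 0.094 1; -0.037 0.006 0 0.094 1; -0.036 0.009 0 0.094 1; -0.035 0.013 0 0.094 1; -0.034 0.016 0 0.094 1; 0 0 0 0 1")

```text
time: 2.85
eef_pos: [0.4299, 0.153, 0.2291]
orientation: [-2.28, -2.148, -0.019]
wrist_force: [-0.5, -0.2, -0.3]
width: 0.997
```

```bash
python3 -c "
from h import *
plan(.434,.175,.20,0,1)
p=viewer.read_camera('wrist'); save(p,'w1.png')"
```

```text
t2.85 tcp [0.4299 0.153  0.2291] ang -0.060 tilt 0.0153 F [-0.5 -0.2 -0.3] w 0.997 rows 1
0.0222 0.0027 0.0291 -0.060 1
```

View pics/w1.png

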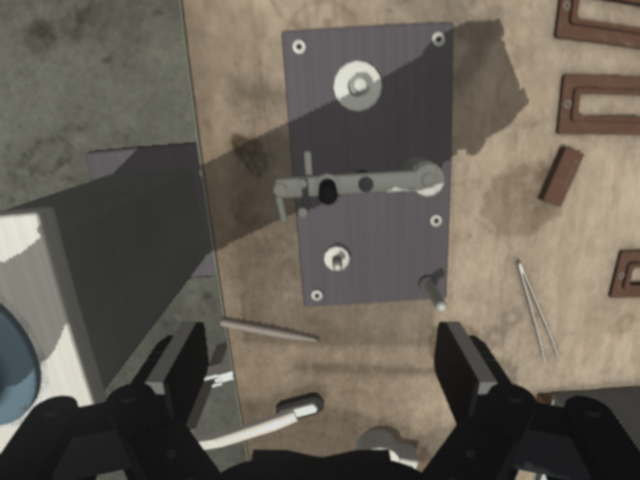

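Request:
move_arm(targets="0.022 0.003 0.03 -0.06 1; 0 0 0 0 1")

```text
time: 3.07
eef_pos: [0.434, 0.1797, 0.2]
orientation: [-2.206, -2.218, -0.027]
wrist_force: [-1.5, 0.2, -1.9]
width: 0.996
```

```bash
python3 -c "
from h import *
plan(.434,.175,.072,0,1)
p=viewer.read_camera('wrist')
f=lambda x,y,z:[.4642+y,.2503-x,z]
print(proj(p,[f(0,0,.042),f(.075,.05,.056),f(.075,-.03,.097),f(.15,-.025,.042)]))
for t in ('clamp_knob',):
  for r in viewer.outline_of(t,p)[:1]:
    ys,xs=np.nonzero(r['mask']);print(r['confidence'],xs.min(),xs.max(),ys.min(),ys.max())
save(p,'w2.png')"
```

```text
t3.07 tcp [0.434  0.1797 0.2   ] ang 0.005 tilt 0.0215 F [-1.5  0.2 -1.9] w 0.996 rows 4
-0.0012 -0.0000 0.0320 0.001 1; -0.0012 -0.0000 0.0320 0.001 1; -0.0012 0.0000 0.0320 0.001 1; -0.0012 0.0000 0.0320 0.001 1
[[363.52902242 126.32526332]
 [428.95103872 231.96817066]
 [321.71712061 249.39105143]
 [326.79916988 313.55556966]]
0.6 267 448 213 267
```

Request:
move_arm(targets="-0.001 0 0.032 0 1; -0.001 0 0.032 0 1; -0.001 0 0.032 0 1; -0.001 0 0.032 0 1; 0 0 0 0 1")

```text
time: 3.58
eef_pos: [0.4439, 0.1854, 0.0805]
orientation: [-2.204, -2.225, -0.066]
wrist_force: [-2.1, -0.1, -0.6]
width: 1.004
```

```bash
python3 -c "
from h import *
plan(.434,.175,.073,0,.0)
p=viewer.read_camera('wrist');save(p,'w2.png')"
```

```text
t3.58 tcp [0.4439 0.1854 0.0805] ang 0.009 tilt 0.0431 F [-2.1 -0.1 -0.6] w 1.004 rows 1
-0.0103 -0.0099 0.0075 0.009 0
```

View pics/w2.png

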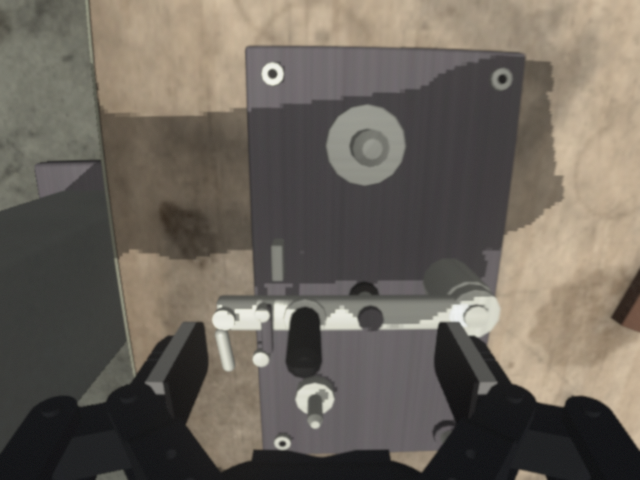

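```bash
cat >> h.py <<'E'
_p=plan
def plan(x,y,z,ang,hand,step=.040,n=None,dth=.12):
    "target given for the TCP; true tool axes used"
    s=ctrl.read_state();m=rot(s["orientation"]).as_matrix();e=s["eef_pos"]
    a=np.arctan2(m[1,1],m[0,1]);D=np.array([x,y,z])-e;da=(ang-a+np.pi)%(2*np.pi)-np.pi
    k=n or int(max(1,np.ceil(np.linalg.norm(D)/step),np.ceil(abs(da)/dth)))
    print("t%.2f"%s["time"],"tcp",np.round(e,4),"grasp",np.round(e-ctrl.grasp_offset*m[:,2],4),"ang %.3f"%a,"toolz",np.round(m[:,2],4),"F",np.round(s["wrist_force"],1),"w %.3f"%s["width"],"rows",k)
    out=[]
    for i in range(k):
        q=m@R.from_rotvec([0,0,-da*i/k]).as_matrix()
        out.append("%.4f %.4f %.4f %.3f %g"%(*(q.T@D/k),-da/k,hand))
    for i in range(0,k,8): print("; ".join(out[i:i+8]))
E
python3 -c "
from h import *
plan(.434,.175,.073,0,1)
print(np.round(ctrl.read_state()['qpos'],3))"
```

```text
t3.63 tcp [0.4457 0.1862 0.0831] grasp [0.4452 0.1855 0.1017] ang 0.009 toolz [ 0.0267  0.0387 -0.9989] F [-0.2  0.1  1. ] w 0.999 rows 1
-0.0115 -0.0121 0.0093 0.009 1
[-0.904  0.271  0.486  2.157 -0.229  0.715 -0.255]
```

Request:
move_arm(targets="-0.006 -0.006 0.005 0 1; -0.006 -0.006 0.005 0 1; 0 0 0 0 1; 0 0 0 0 1")

```text
time: 3.97
eef_pos: [0.4373, 0.1768, 0.0786]
orientation: [-2.203, -2.227, -0.092]
wrist_force: [0.3, 0.4, 0.5]
width: 1.003
```

```bash
python3 -c "
from h import *
plan(.434,.175,.072,0,0)"
```

```text
t3.97 tcp [0.4373 0.1768 0.0786] grasp [0.4366 0.1759 0.0972] ang 0.010 toolz [ 0.0359  0.0468 -0.9983] F [0.3 0.4 0.5] w 1.003 rows 1
-0.0021 -0.0036 0.0063 0.010 0
```

Request:
move_arm(targets="-0.002 -0.003 0.009 0 0.6; 0 0 0 0 0; 0 0 0 0 0; 0 0 0 0 0; 0 0 0 0 0; 0 0 0 0 0", grip_force=40)

```text
time: 4.47
eef_pos: [0.4373, 0.1766, 0.0725]
orientation: [-2.204, -2.227, -0.106]
wrist_force: [0.7, -1.3, 3.0]
width: 0.145
```

```bash
python3 -c "
from h import *
plan(.434,.175,.072,0,0)
print(np.round(ctrl.read_state()['qpos'],3))"
```

```text
t4.47 tcp [0.4373 0.1766 0.0725] grasp [0.4365 0.1756 0.0911] ang 0.009 toolz [ 0.0429  0.0526 -0.9977] F [ 0.7 -1.3  3. ] w 0.145 rows 1
-0.0016 -0.0034 0.0002 0.009 0
[-0.89   0.261  0.482  2.202 -0.246  0.661 -0.224]
```

Request:
move_arm(targets="-0.0159 0.0016 0 0 0; -0.0153 0.0047 0 0 0; -0.014 0.0077 0 0 0; -0.0122 0.0103 0 0 0; 0 0 0 0 0")

```text
time: 4.88
eef_pos: [0.4584, 0.1222, 0.0726]
orientation: [-2.187, -2.225, -0.095]
wrist_force: [2.7, 2.8, -4.0]
width: 0.145
```

```bash
cat >> h.py <<'E'
def arc(q1,n,H=(.5142,.1753),r=.08):
    s=ctrl.read_state();m=rot(s["orientation"]).as_matrix();g=s["eef_pos"]-ctrl.grasp_offset*m[:,2]
    d=np.array(H)-g[:2];q0=np.arctan2(d[1],d[0]);print("q %.3f r %.4f gz %.4f"%(q0,np.hypot(*d),g[2]),"toolz",np.round(m[:,2],3),"F",np.round(s["wrist_force"],1),"w %.3f"%s["width"])
    P=g
    for q in np.linspace(q0,q1,n+1)[1:]:
        N=np.array([H[0]-r*np.cos(q),H[1]-r*np.sin(q),.089]);t=m.T@(N-P);P=N;print("%.4f %.4f %.4f 0 0;"%tuple(t),end=" ")
E
python3 -c "
from h import *
arc(1.4,4)"
```

```text
q 0.765 r 0.0781 gz 0.0913 toolz [ 0.028  0.058 -0.998] F [ 2.7  2.8 -4. ] w 0.145
-0.0100 0.0079 0.0019 0 0; -0.0070 0.0106 -0.0001 0 0; -0.0052 0.0115 0.0000 0 0; -0.0034 0.0122 0.0002 0 0;
```

Request:
move_arm(targets="-0.01 0.008 0.001 0 0; -0.007 0.0106 0 0 0; -0.005 0.0115 0 0 0; -0.0034 0.0122 0 0 0; 0 0 0 0 0")

```text
time: 5.3
eef_pos: [0.5007, 0.0984, 0.0725]
orientation: [-2.182, -2.222, -0.089]
wrist_force: [-0.3, 0.4, 4.0]
width: 0.144
```

```bash
python3 -c "
from h import *
arc(1.57,2)"
```

```text
q 1.394 r 0.0793 gz 0.0911 toolz [ 0.022  0.059 -0.998] F [-0.3  0.4  4. ] w 0.144
-0.0019 0.0068 0.0022 0 0; -0.0004 0.0070 0.0001 0 0;
```

Request:
move_arm(targets="-0.001 0.007 0 0 0; -0.0004 0.007 0 0 0; 0 0.004 0 0 0; 0 0.003 0 0 0; 0 0 0 0 0")

```text
time: 5.72
eef_pos: [0.5193, 0.0967, 0.0725]
orientation: [-2.178, -2.221, -0.078]
wrist_force: [-2.6, -2.2, 6.3]
width: 0.147
```

```bash
python3 -c "
from h import *
arc(1.56,1)"
```

```text
q 1.631 r 0.0798 gz 0.0911 toolz [ 0.014  0.057 -0.998] F [-2.6 -2.2  6.3] w 0.147
-0.0004 -0.0057 0.0020 0 0;
```

Request:
move_arm(targets="0 -0.002 0 0 1; 0 0 0 0 1; 0 0 0 0 1; 0 0 0 0 1; 0 0 -0.02 0 1; 0 0 -0.035 0 1; 0 0 -0.035 0 1; 0 0 -0.03 0 1")

```text
time: 6.38
eef_pos: [0.5072, 0.0943, 0.1866]
orientation: [-2.166, -2.22, -0.055]
wrist_force: [0.4, 0.4, -0.8]
width: 0.999
```

```bash
python3 -c "
from h import *
p=viewer.read_camera('wrist');save(p,'w3.png')
f=lambda x,y,z:[.4642+y,.2503-x,z]
print(proj(p,[f(.155,.0517,.097),f(.183,.062,.066)]))
plan(.4628,-.1912,.2,-.266,1)"
```

```text
[[336.7185643  252.8081143 ]
 [348.35384445 277.9133338 ]]
t6.43 tcp [0.5118 0.0948 0.1929] grasp [0.5117 0.0937 0.2115] ang 0.024 toolz [ 0.007   0.0574 -0.9983] F [1.1 0.6 3.4] w 1.001 rows 8
-0.0355 -0.0070 -0.0030 0.036 1; -0.0357 -0.0057 -0.0030 0.036 1; -0.0359 -0.0044 -0.0030 0.036 1; -0.0360 -0.0031 -0.0030 0.036 1; -0.0361 -0.0018 -0.0030 0.036 1; -0.0362 -0.0005 -0.0030 0.036 1; -0.0361 0.0008 -0.0030 0.036 1; -0.0361 0.0022 -0.0030 0.036 1
```

View pics/w3.png

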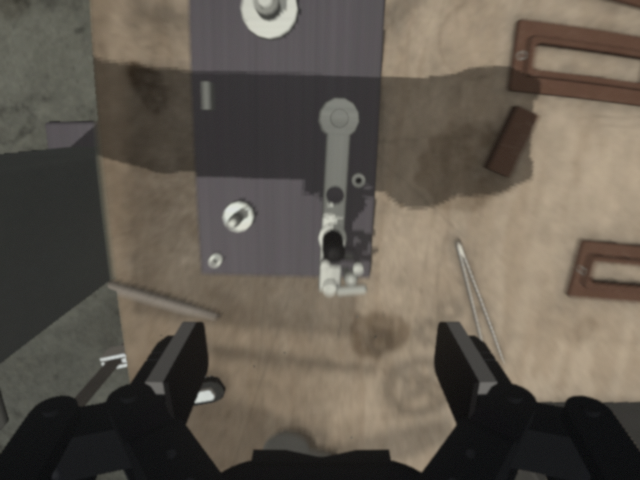

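Request:
move_arm(targets="-0.0355 -0.007 -0.003 0.036 1; -0.0357 -0.0057 -0.003 0.036 1; -0.0359 -0.0044 -0.003 0.036 1; -0.036 -0.003 -0.003 0.036 1; -0.036 -0.002 -0.003 0.036 1; -0.036 0 -0.003 0.036 1; -0.036 0.001 -0.003 0.036 1; -0.036 0.002 -0.003 0.036 1")

```text
time: 7.1
eef_pos: [0.4725, -0.1845, 0.204]
orientation: [-2.446, -1.907, -0.104]
wrist_force: [0.6, -0.4, -0.6]
width: 1.001
```

```bash
python3 -c "
from h import *
p=viewer.read_camera('wrist');save(p,'w4.png')
plan(.4628,-.1912,.1,-.266,1)
t=np.array([.4757,-.144]);c,s=np.cos(-1.837),np.sin(-1.837);M=np.array([[c,-s],[s,c]])
print(proj(p,[np.r_[M@[a,b]+t,.03] for a,b in((0,0),(.15,-.025))]))
print(np.round(ctrl.read_state()['qpos'],3))
for r in viewer.outline_of('lever',p)[:1]:
    ys,xs=np.nonzero(r['mask']);print(r['confidence'],xs.min(),xs.max(),ys.min(),ys.max())
"
```

```text
t7.15 tcp [ 0.4702 -0.1945  0.2048] grasp [ 0.4696 -0.1957  0.2234] ang -0.260 toolz [ 0.031   0.0637 -0.9975] F [-1.  -5.2  0.2] w 1.003 rows 3
-0.0020 -0.0031 0.0348 0.002 1; -0.0020 -0.0031 0.0348 0.002 1; -0.0020 -0.0031 0.0348 0.002 1
[[310.25269033 177.53040362]
 [279.8376539  348.0969146 ]]
[-0.381  0.174  0.814  1.993 -0.229  1.038  0.284]
0.89 268 369 147 361
```

View pics/w4.png

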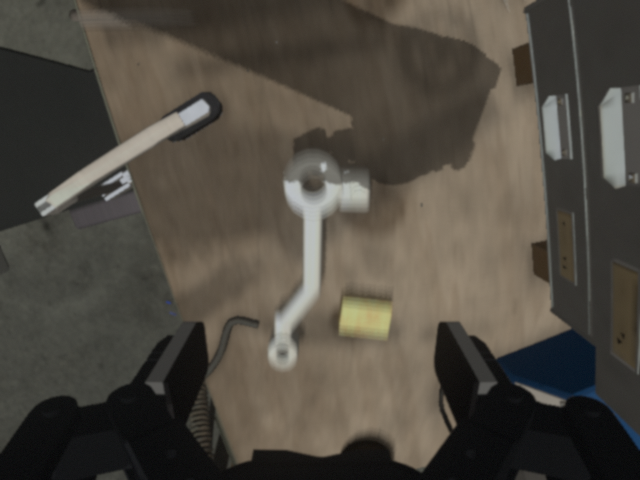

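Request:
move_arm(targets="-0.003 -0.003 0.025 0 1; -0.002 -0.003 0.025 0 1; 0 -0.002 0.025 0 1; 0 0 0.02 0 1; 0 0 0 0 1; 0 0 0 0 1; 0 0 0 0 1")

```text
time: 7.78
eef_pos: [0.4682, -0.1887, 0.1076]
orientation: [-2.469, -1.894, -0.111]
wrist_force: [0.5, -0.2, -0.1]
width: 1.0
```

```bash
cat > lev.py <<'E'
from h import *
p=viewer.read_camera('wrist');p=viewer.read_camera('wrist');save(p,'w5.png')
plan(.4628,-.1912,.03,-.266,1)
t=np.array([.4757,-.144]);c,s=np.cos(-1.837),np.sin(-1.837);M=np.array([[c,-s],[s,c]])
pr=proj(p,[np.r_[M@[a,b]+t,z] for a,b,z in((0,0,.03),(.15,-.025,.03),(.049,0,.026))]);print(pr)
im=p['color'][...,::-1].copy()
for u,v in pr: cv2.drawMarker(im,(int(round(u)),int(round(v))),(0,0,255),0,9,1)
cv2.imwrite('pics/w5.png',im)
E
python3 lev.py
```

```text
t7.88 tcp [ 0.4692 -0.1892  0.1086] grasp [ 0.4684 -0.1904  0.1272] ang -0.263 toolz [ 0.0423  0.0649 -0.997 ] F [0.8 0.3 0.6] w 0.998 rows 2
-0.0047 -0.0038 0.0390 0.001 1; -0.0047 -0.0038 0.0390 0.001 1
[[309.28044546 184.7832625 ]
 [272.38171634 413.97163692]
 [309.60942923 266.47259111]]
```

View pics/w5.png

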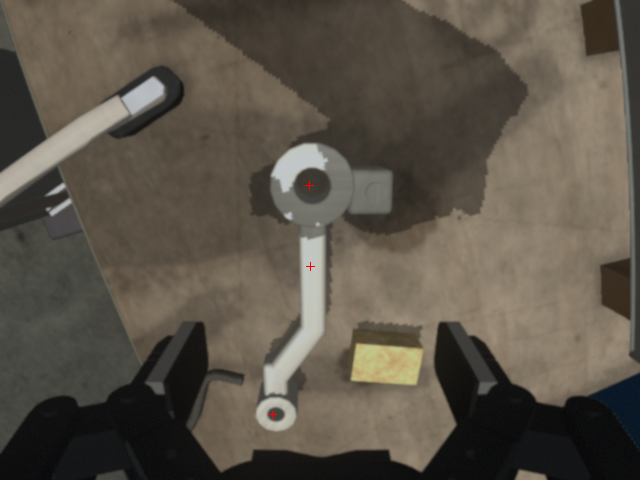

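Request:
move_arm(targets="-0.004 -0.004 0.02 0 1; -0.002 -0.003 0.02 0 1; 0 -0.001 0.02 0 1; -0.001 -0.001 0.015 0 1; 0 0 0 0 1; 0 0 0 0 1")

```text
time: 8.38
eef_pos: [0.4736, -0.191, 0.0405]
orientation: [-2.48, -1.909, -0.14]
wrist_force: [0.1, 0.3, 0.1]
width: 1.004
```

```bash
python3 -c "
from h import *
plan(.4653,-.1904,.005,-.266,1)"
```

```text
t8.38 tcp [ 0.4736 -0.191   0.0405] grasp [ 0.4724 -0.1921  0.0591] ang -0.260 toolz [ 0.0653  0.0614 -0.996 ] F [0.1 0.3 0.1] w 1.004 rows 1
-0.0042 -0.0098 0.0348 0.006 1
```

Request:
move_arm(targets="0 0 -0.04 0 1; 0 0 0 0 1; 0 0 0 0 1")

```text
time: 8.63
eef_pos: [0.4721, -0.1941, 0.0831]
orientation: [-2.479, -1.911, -0.137]
wrist_force: [-0.2, 0.9, -0.2]
width: 0.998
```

```bash
python3 -c "
from h import *
plan(.4653,-.1904,.04,-.266,1)"
```

```text
t8.63 tcp [ 0.4721 -0.1941  0.0831] grasp [ 0.4709 -0.1952  0.1017] ang -0.259 toolz [ 0.064   0.0597 -0.9962] F [-0.2  0.9 -0.2] w 0.998 rows 2
-0.0007 -0.0047 0.0213 0.003 1; -0.0007 -0.0047 0.0213 0.003 1
```

Request:
move_arm(targets="0 0 0.013 0 1; 0 0 0.013 0 1; 0 0 0.013 0 1; 0 0 0 0 1; 0 0 0 0 1")

```text
time: 9.05
eef_pos: [0.4842, -0.195, 0.0532]
orientation: [2.478, 1.911, 0.16]
wrist_force: [0.2, -0.6, -0.5]
width: 0.998
```

```bash
python3 -c "
from h import *
plan(.4653,-.1904,.005,-.266,1)"
```

```text
t9.05 tcp [ 0.4842 -0.195   0.0532] grasp [ 0.4826 -0.196   0.0718] ang -0.260 toolz [ 0.0857  0.0559 -0.9948] F [ 0.2 -0.6 -0.5] w 0.998 rows 2
-0.0020 -0.0114 0.0233 0.003 1; -0.0020 -0.0114 0.0233 0.003 1
```

Request:
move_arm(targets="0 0 -0.013 0 1; 0 0 -0.013 0 1; 0 0 -0.013 0 1; 0 0 0 0 1; 0 0 0 0 1")

```text
time: 9.47
eef_pos: [0.4829, -0.1988, 0.0984]
orientation: [2.476, 1.906, 0.167]
wrist_force: [-1.1, 0.4, -0.8]
width: 0.999
```

```bash
python3 -c "
from h import *
plan(.4653,-.1904,.05,-.266,1);print(ctrl.read_state()['qpos'].round(4))"
```

```text
t9.47 tcp [ 0.4829 -0.1988  0.0984] grasp [ 0.4811 -0.1998  0.117 ] ang -0.261 toolz [ 0.0921  0.0551 -0.9942] F [-1.1  0.4 -0.8] w 0.999 rows 2
-0.0000 -0.0113 0.0235 0.002 1; -0.0001 -0.0113 0.0235 0.002 1
[-0.2704  0.3478  0.7291  2.0862 -0.4586  0.7815  0.4895]
```

Request:
move_arm(targets="0 0 0.04 0 1; 0 0 0 0 1; 0 0 0 0 1")

```text
time: 9.72
eef_pos: [0.4893, -0.1979, 0.0585]
orientation: [2.472, 1.904, 0.168]
wrist_force: [0.6, -0.5, 0.2]
width: 0.996
```

```bash
python3 -c "
from h import *
plan(.4653,-.1904,.005,-.266,1);print(ctrl.read_state()['qpos'].round(4))"
```

```text
t9.72 tcp [ 0.4893 -0.1979  0.0585] grasp [ 0.4875 -0.1988  0.0771] ang -0.261 toolz [ 0.0955  0.0523 -0.9941] F [ 0.6 -0.5  0.2] w 0.996 rows 2
-0.0014 -0.0146 0.0257 0.002 1; -0.0015 -0.0146 0.0257 0.002 1
[-0.2206  0.4274  0.6713  2.0932 -0.5464  0.711   0.5578]
```

Request:
move_arm(targets="0 0 0 0 1; 0 0 0 0 1; 0 0 0 0 1; 0 0 0 0 1; 0 0 0 0 1; 0 0 0 0 1; 0 0 0 0 1; 0 0 0 0 1")

```text
time: 10.38
eef_pos: [0.4919, -0.1991, 0.0654]
orientation: [2.468, 1.898, 0.182]
wrist_force: [0.9, 0.1, 1.3]
width: 1.001
```

```bash
python3 -c "
from h import *
plan(.4653,-.1904,.005,-.266,1);print(ctrl.read_state()['qpos'].round(4))"
```

```text
t10.38 tcp [ 0.4919 -0.1991  0.0654] grasp [ 0.4899 -0.2001  0.084 ] ang -0.263 toolz [ 0.1064  0.053  -0.9929] F [0.9 0.1 1.3] w 1.001 rows 2
-0.0015 -0.0166 0.0288 0.001 1; -0.0016 -0.0166 0.0288 0.001 1
[-0.2231  0.4144  0.6772  2.0914 -0.5431  0.7146  0.5554]
```

Request:
move_arm(targets="0 -0.03 -0.03 0 1; 0 0 0 0 1; 0 0 0 0 1")

```text
time: 10.63
eef_pos: [0.458, -0.1927, 0.0894]
orientation: [2.47, 1.902, 0.17]
wrist_force: [1.0, 0.2, -0.4]
width: 0.998
```

```bash
python3 -c "
from h import *
plan(.4653,-.1904,.005,-.266,1);print(ctrl.read_state()['qpos'].round(4))"
```

```text
t10.63 tcp [ 0.458  -0.1927  0.0894] grasp [ 0.4562 -0.1937  0.1079] ang -0.262 toolz [ 0.0976  0.0511 -0.9939] F [ 1.   0.2 -0.4] w 0.998 rows 3
-0.0007 -0.0001 0.0282 0.001 1; -0.0007 -0.0001 0.0282 0.001 1; -0.0007 -0.0001 0.0282 0.001 1
[-0.2882  0.3131  0.7419  2.1529 -0.4503  0.7356  0.4968]
```

Request:
move_arm(targets="0 0.028 0.028 0 1")

```text
time: 10.72
eef_pos: [0.4861, -0.1992, 0.0678]
orientation: [2.473, 1.896, 0.181]
wrist_force: [0.6, -1.4, 1.3]
width: 0.996
```

```bash
cat > st.py <<'E'
import sys
from h import *
for i in range(int(sys.argv[1])): viewer.read_camera("wrist")
plan(*map(float,sys.argv[2:7]));print(ctrl.read_state()['qpos'].round(4))
E
python3 st.py 4 .4653 -.1904 .005 -.266 1
```

```text
t10.92 tcp [ 0.4874 -0.1984  0.0623] grasp [ 0.4856 -0.1994  0.0809] ang -0.260 toolz [ 0.0942  0.0506 -0.9943] F [ 0.3 -0.6 -0.2] w 1.003 rows 2
-0.0010 -0.0139 0.0277 0.003 1; -0.0010 -0.0139 0.0277 0.003 1
[-0.2333  0.4205  0.6867  2.0954 -0.5403  0.7179  0.5548]
```

Request:
move_arm(targets="0 -0.028 -0.028 0 1")

```text
time: 11.0
eef_pos: [0.4588, -0.1928, 0.0839]
orientation: [2.469, 1.91, 0.149]
wrist_force: [-0.8, 0.2, 2.0]
width: 0.999
```

```bash
python3 st.py 4 .4653 -.1904 .005 -.266 1
```

```text
t11.20 tcp [ 0.4579 -0.1929  0.0893] grasp [ 0.456  -0.1938  0.1079] ang -0.262 toolz [ 0.0976  0.0515 -0.9939] F [-0.2 -0.3 -0.2] w 0.996 rows 3
-0.0007 -0.0001 0.0282 0.001 1; -0.0007 -0.0001 0.0282 0.001 1; -0.0007 -0.0001 0.0282 0.001 1
[-0.2949  0.3153  0.7506  2.1532 -0.4558  0.737   0.5018]
```

Request:
move_arm(targets="0 -0.028 -0.028 0 1; 0 0.028 0.028 0 1")

```text
time: 11.37
eef_pos: [0.4551, -0.1874, 0.1079]
orientation: [2.465, 1.896, 0.232]
wrist_force: [1.7, -6.3, 9.2]
width: 0.998
```

```bash
python3 st.py 4 .4653 -.1904 .005 -.266 1
```

```text
t11.57 tcp [ 0.4582 -0.192   0.0868] grasp [ 0.4566 -0.1928  0.1054] ang -0.256 toolz [ 0.0892  0.0454 -0.995 ] F [ 0.7 -0.4  0.6] w 0.999 rows 3
-0.0007 0.0001 0.0274 0.003 1; -0.0007 0.0001 0.0274 0.003 1; -0.0007 0.0001 0.0274 0.003 1
[-0.3167  0.3284  0.7691  2.1515 -0.4606  0.7388  0.5055]
```

Request:
move_arm(targets="0 -0.041 0 0 1; 0 0.041 0 0 1")

```text
time: 11.73
eef_pos: [0.4056, -0.1753, 0.0675]
orientation: [-2.471, -1.877, -0.115]
wrist_force: [-15.6, 3.8, -8.7]
width: 1.003
```

```bash
python3 st.py 4 .4653 -.1904 .1 -.266 1
```

```text
t11.93 tcp [ 0.4593 -0.1937  0.0888] grasp [ 0.4575 -0.1944  0.1074] ang -0.253 toolz [ 0.0998  0.0341 -0.9944] F [1.2 0.4 0.5] w 0.998 rows 1
0.0053 0.0059 -0.0105 0.013 1
[-0.3294  0.3204  0.7794  2.1573 -0.4537  0.7245  0.5026]
```

Request:
move_arm(targets="0 0 -0.041 0 1; 0 0 0.041 0 1")

```text
time: 12.1
eef_pos: [0.4803, -0.2012, 0.1127]
orientation: [2.417, 1.886, 0.198]
wrist_force: [5.1, -1.7, 4.7]
width: 1.002
```

```bash
python3 st.py 4 .4653 -.1904 .1 -.266 1
```

```text
t12.30 tcp [ 0.4642 -0.1959  0.0909] grasp [ 0.4624 -0.1963  0.1096] ang -0.247 toolz [ 0.0949  0.0253 -0.9952] F [-0.1 -0.3  1.4] w 0.997 rows 1
0.0060 0.0005 -0.0088 0.019 1
[-0.3455  0.331   0.7945  2.1441 -0.4497  0.7331  0.4994]
```

Request:
move_arm(targets="0 0.03 -0.028 0 1; 0 -0.03 0.028 0 1")

```text
time: 12.47
eef_pos: [0.4812, -0.2036, 0.1028]
orientation: [2.427, 1.896, 0.149]
wrist_force: [6.9, -2.0, 2.4]
width: 0.998
```

```bash
python3 st.py 4 .4653 -.1904 .1 -.266 1
```

```text
t12.67 tcp [ 0.458  -0.1956  0.0894] grasp [ 0.4566 -0.1961  0.1081] ang -0.251 toolz [ 0.0747  0.0294 -0.9968] F [-0.3  0.   0.2] w 1.001 rows 1
0.0073 0.0065 -0.0098 0.015 1
[-0.3472  0.3364  0.7996  2.1432 -0.442   0.7509  0.4918]
```

Request:
move_arm(targets="0 0.03 -0.028 0 1; 0 -0.03 0.028 0 1")

```text
time: 12.83
eef_pos: [0.4763, -0.2028, 0.1044]
orientation: [2.453, 1.904, 0.126]
wrist_force: [7.2, -2.3, 3.2]
width: 0.998
```

```bash
python3 st.py 4 .4653 -.1904 .1 -.266 1
```

```text
t13.03 tcp [ 0.454  -0.1949  0.0918] grasp [ 0.4531 -0.1956  0.1105] ang -0.256 toolz [ 0.0492  0.0382 -0.9981] F [ 0.5 -0.3 -0.1] w 1.002 rows 1
0.0076 0.0101 -0.0074 0.010 1
[-0.3498  0.3424  0.8068  2.1312 -0.4308  0.7861  0.4778]
```

Request:
move_arm(targets="0 0.03 -0.028 0 1; 0 -0.03 0.028 0 1")

```text
time: 13.2
eef_pos: [0.4719, -0.2012, 0.1064]
orientation: [2.478, 1.913, 0.105]
wrist_force: [6.1, -1.9, 2.9]
width: 1.002
```

```bash
python3 st.py 4 .4653 -.1904 .1 -.266 1
```

```text
t13.40 tcp [ 0.4498 -0.1936  0.0943] grasp [ 0.4494 -0.1946  0.1129] ang -0.261 toolz [ 0.0233  0.0487 -0.9985] F [-0.2  0.6 -0.2] w 1.002 rows 1
0.0074 0.0142 -0.0052 0.005 1
[-0.351   0.3486  0.8123  2.1192 -0.4218  0.8223  0.4655]
```

Request:
move_arm(targets="0 0.03 -0.028 0 1; 0 -0.03 0.028 0 1")

```text
time: 13.57
eef_pos: [0.4678, -0.1997, 0.1083]
orientation: [-2.479, -1.902, -0.083]
wrist_force: [5.2, -2.2, 1.6]
width: 1.003
```

```bash
python3 st.py 4 .4653 -.1904 .1 -.266 1
```

```text
t13.77 tcp [ 0.4458 -0.1922  0.0965] grasp [ 0.4458 -0.1933  0.1152] ang -0.266 toolz [-0.0023  0.06   -0.9982] F [ 0.1 -0.5  0.4] w 0.998 rows 1
0.0071 0.0183 -0.0034 -0.000 1
[-0.3505  0.3556  0.8163  2.1073 -0.4149  0.8579  0.4551]
```

Request:
move_arm(targets="0.041 0 0 0 1; -0.041 0 0 0 1")

```text
time: 13.93
eef_pos: [0.4547, -0.1707, 0.0971]
orientation: [-2.437, -1.898, -0.061]
wrist_force: [3.2, 4.9, -0.7]
width: 1.0
```

```bash
python3 st.py 4 .4653 -.1904 .1 -.266 1
```

```text
t14.13 tcp [ 0.4457 -0.1934  0.0982] grasp [ 0.4457 -0.1944  0.1169] ang -0.283 toolz [ 5.000e-04  5.250e-02 -9.986e-01] F [0.  0.8 0.9] w 0.998 rows 1
0.0084 0.0180 -0.0016 -0.017 1
[-0.3627  0.3515  0.8276  2.11   -0.4085  0.8538  0.4332]
```

```bash
python3 st.py 0 .4645 -.1906 .064 -.266 1
```

```text
t14.13 tcp [ 0.4457 -0.1934  0.0982] grasp [ 0.4457 -0.1944  0.1169] ang -0.283 toolz [ 5.000e-04  5.250e-02 -9.986e-01] F [0.  0.8 0.9] w 0.998 rows 1
0.0062 0.0178 0.0343 -0.017 1
[-0.3627  0.3515  0.8276  2.11   -0.4085  0.8538  0.4332]
```

Request:
move_arm(targets="0.006 0.018 0.034 -0.017 1")

```text
time: 14.22
eef_pos: [0.4668, -0.1942, 0.0691]
orientation: [-2.474, -1.879, -0.062]
wrist_force: [1.7, 0.0, 1.0]
width: 0.995
```

```bash
python3 st.py 4 .4645 -.1906 .03 -.266 1
```

```text
t14.42 tcp [ 0.4635 -0.1911  0.0633] grasp [ 0.4635 -0.1921  0.0819] ang -0.267 toolz [-0.0031  0.0525 -0.9986] F [-0.4 -0.4 -0.2] w 0.997 rows 1
-0.0009 0.0014 0.0332 -0.001 1
[-0.3098  0.4463  0.7622  2.0873 -0.4931  0.8092  0.4965]
```

Request:
move_arm(targets="0.001 0 0.032 0 1")

```text
time: 14.5
eef_pos: [0.4689, -0.1923, 0.0365]
orientation: [-2.474, -1.881, -0.058]
wrist_force: [1.6, -1.1, 0.3]
width: 1.002
```

```bash
python3 st.py 4 .4645 -.1906 .005 -.266 1
```

```text
t14.70 tcp [ 0.4631 -0.1891  0.0324] grasp [ 0.4632 -0.1901  0.0511] ang -0.269 toolz [-0.0024  0.053  -0.9986] F [-0.6  0.4  0.8] w 0.996 rows 1
-0.0025 0.0022 0.0273 -0.003 1
[-0.2722  0.5001  0.7157  2.0988 -0.5531  0.755   0.5404]
```

Last step down, then close in one row and let the fingers settle during camera calls.

Request:
move_arm(targets="-0.0025 0.002 0.0275 0 1")

```text
time: 14.78
eef_pos: [0.4695, -0.1929, 0.0101]
orientation: [-2.473, -1.88, -0.06]
wrist_force: [0.9, -0.3, -0.0]
width: 1.002
```

```bash
python3 st.py 4 .4645 -.1906 .005 -.266 0; python3 - <<'E'
from h import *
p=viewer.read_camera('wrist');save(p,'w6.png')
E
```

```text
t14.98 tcp [ 0.4647 -0.1911  0.0063] grasp [ 0.4647 -0.1921  0.025 ] ang -0.270 toolz [-9.000e-04  5.310e-02 -9.986e-01] F [0.  0.9 0.5] w 1.000 rows 1
0.0004 -0.0003 0.0014 -0.004 0
[-0.2314  0.5498  0.6721  2.0982 -0.6047  0.7121  0.5834]
```

View pics/w6.png

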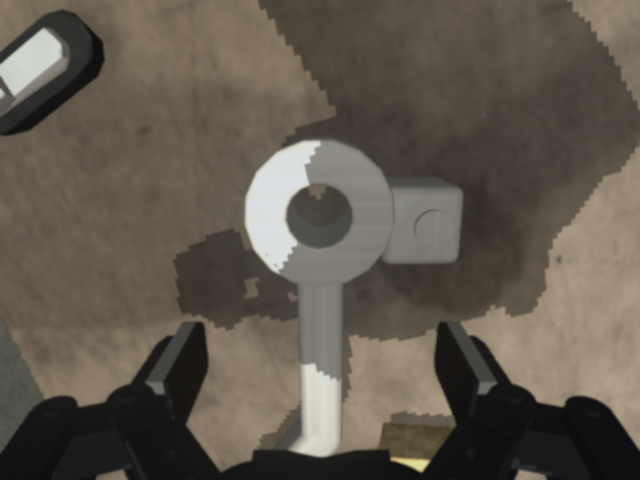

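Request:
move_arm(targets="0 0 0.001 0 0", grip_force=70)

```text
time: 15.12
eef_pos: [0.4661, -0.1915, 0.0072]
orientation: [-2.468, -1.877, -0.053]
wrist_force: [0.3, 0.8, 0.3]
width: 0.886
```

```bash
python3 st.py 10 .4645 -.1906 .005 -.266 0; python3 st.py 4 .4645 -.1906 .04 -.266 0
```

```text
t15.62 tcp [ 0.4652 -0.1911  0.006 ] grasp [ 0.4652 -0.1921  0.0247] ang -0.270 toolz [ 0.      0.0532 -0.9986] F [-1.4  0.7  4.3] w 0.170 rows 1
0.0003 -0.0008 0.0010 -0.004 0
[-0.2306  0.5508  0.6713  2.0977 -0.6065  0.7113  0.5853]
t15.82 tcp [ 0.4652 -0.1911  0.006 ] grasp [ 0.4652 -0.1921  0.0247] ang -0.270 toolz [ 1.000e-04  5.330e-02 -9.986e-01] F [-1.6  0.1  6.3] w 0.167 rows 1
0.0021 -0.0013 -0.0339 -0.004 0
[-0.2305  0.5507  0.6712  2.0977 -0.6066  0.7112  0.5853]
```

Request:
move_arm(targets="0.002 0 -0.034 0 0")

```text
time: 15.9
eef_pos: [0.4601, -0.1884, 0.0351]
orientation: [-2.458, -1.871, -0.036]
wrist_force: [-0.6, 2.1, -4.3]
width: 0.175
```

```bash
python3 st.py 5 .4645 -.1906 .08 -.266 0
```

```text
t16.15 tcp [ 0.4648 -0.1903  0.0391] grasp [ 0.4649 -0.1913  0.0578] ang -0.270 toolz [-0.0015  0.054  -0.9985] F [-0.6  0.1 -4.9] w 0.172 rows 2
0.0009 -0.0004 -0.0204 -0.002 0; 0.0009 -0.0004 -0.0204 -0.002 0
[-0.2793  0.4917  0.7272  2.0929 -0.5448  0.769   0.5344]
```

Request:
move_arm(targets="0.002 0 -0.038 0 0")

```text
time: 16.23
eef_pos: [0.4581, -0.1869, 0.0703]
orientation: [-2.453, -1.869, -0.03]
wrist_force: [-1.1, 2.3, -4.5]
width: 0.17
```

```bash
python3 st.py 6 .4645 -.1906 .16 -.266 0
```

```text
t16.53 tcp [ 0.4638 -0.1895  0.0756] grasp [ 0.4639 -0.1905  0.0943] ang -0.269 toolz [-0.0049  0.0551 -0.9985] F [ 0.7  0.2 -3.4] w 0.169 rows 3
0.0012 -0.0002 -0.0281 -0.001 0; 0.0012 -0.0002 -0.0281 -0.001 0; 0.0012 -0.0002 -0.0281 -0.001 0
[-0.3318  0.4267  0.7849  2.0816 -0.4744  0.8351  0.4772]
```

```bash
python3 - <<'E'
from h import *
plan(.4645,-.1906,.15,-.269,0)
plan(.4642,.2023,.0756,0,0,step=.037)
E
```

```text
t16.53 tcp [ 0.4638 -0.1895  0.0756] grasp [ 0.4639 -0.1905  0.0943] ang -0.269 toolz [-0.0049  0.0551 -0.9985] F [ 0.7  0.2 -3.4] w 0.169 rows 2
0.0015 -0.0003 -0.0372 -0.000 0; 0.0015 -0.0003 -0.0372 -0.000 0
t16.53 tcp [ 0.4638 -0.1895  0.0756] grasp [ 0.4639 -0.1905  0.0943] ang -0.269 toolz [-0.0049  0.0551 -0.9985] F [ 0.7  0.2 -3.4] w 0.169 rows 11
0.0343 -0.0094 0.0020 -0.024 0; 0.0345 -0.0086 0.0020 -0.024 0; 0.0347 -0.0077 0.0020 -0.024 0; 0.0349 -0.0069 0.0020 -0.024 0; 0.0350 -0.0060 0.0020 -0.024 0; 0.0352 -0.0052 0.0020 -0.024 0; 0.0353 -0.0043 0.0020 -0.024 0; 0.0354 -0.0035 0.0020 -0.024 0
0.0355 -0.0026 0.0020 -0.024 0; 0.0355 -0.0017 0.0020 -0.024 0; 0.0356 -0.0008 0.0020 -0.024 0
```

Request:
move_arm(targets="0.0015 0 -0.037 0 0; 0.0015 0 -0.037 0 0", grip_force=90)

```text
time: 16.7
eef_pos: [0.4557, -0.1867, 0.1407]
orientation: [-2.448, -1.863, -0.017]
wrist_force: [1.7, -0.6, -2.5]
width: 0.16
```

```bash
python3 st.py 5 .4642 .2023 .15 0 0
```

```text
t16.95 tcp [ 0.4574 -0.1865  0.1412] grasp [ 0.4578 -0.1876  0.1599] ang -0.267 toolz [-0.0252  0.0594 -0.9979] F [-0.2  0.5 -4.2] w 0.163 rows 10
0.0377 -0.0096 0.0014 -0.027 0; 0.0379 -0.0086 0.0014 -0.027 0; 0.0381 -0.0076 0.0014 -0.027 0; 0.0383 -0.0066 0.0014 -0.027 0; 0.0385 -0.0056 0.0014 -0.027 0; 0.0386 -0.0045 0.0014 -0.027 0; 0.0387 -0.0035 0.0014 -0.027 0; 0.0388 -0.0025 0.0014 -0.027 0
0.0388 -0.0014 0.0014 -0.027 0; 0.0389 -0.0004 0.0014 -0.027 0
[-0.4253  0.309   0.8745  2.047  -0.3403  0.9698  0.3669]
```

Request:
move_arm(targets="0.02 -0.005 0.001 -0.024 0; 0.03 -0.007 0.0015 -0.024 0; 0.034 -0.007 0.002 -0.024 0; 0.034 -0.006 0.002 -0.024 0; 0.03 -0.005 0.002 -0.024 0; 0.02 -0.003 0.001 -0.024 0")

```text
time: 17.45
eef_pos: [0.4487, -0.0163, 0.1292]
orientation: [-2.316, -2.02, 0.002]
wrist_force: [0.6, -0.4, -3.6]
width: 0.163
```

```bash
python3 st.py 5 .4642 .2023 .15 0 0
```

```text
t17.70 tcp [ 0.4499 -0.0206  0.1302] grasp [ 0.4507 -0.0215  0.1488] ang -0.140 toolz [-0.0435  0.0489 -0.9979] F [-0.7 -1.5 -4.2] w 0.166 rows 6
0.0372 -0.0030 -0.0016 -0.023 0; 0.0373 -0.0021 -0.0016 -0.023 0; 0.0373 -0.0012 -0.0016 -0.023 0; 0.0373 -0.0004 -0.0016 -0.023 0; 0.0373 0.0005 -0.0016 -0.023 0; 0.0373 0.0014 -0.0016 -0.023 0
[-0.74    0.2045  0.8015  2.15   -0.2452  0.9099  0.0702]
```

Request:
move_arm(targets="0.025 -0.002 -0.005 -0.023 0; 0.035 -0.001 -0.005 -0.023 0; 0.037 0 -0.004 -0.023 0; 0.037 0.001 -0.004 -0.023 0; 0.035 0.002 -0.003 -0.023 0; 0.025 0.002 -0.003 -0.023 0")

```text
time: 18.2
eef_pos: [0.4707, 0.1558, 0.1576]
orientation: [-2.22, -2.133, 0.013]
wrist_force: [0.2, -1.2, -3.7]
width: 0.163
```

```bash
python3 st.py 5 .4642 .2023 .14 0 0
```

```text
t18.45 tcp [0.4702 0.1517 0.1571] grasp [0.4711 0.151  0.1757] ang -0.042 toolz [-0.0507  0.0368 -0.998 ] F [-1.   0.5 -4.2] w 0.164 rows 2
0.0248 -0.0036 0.0096 -0.021 0; 0.0249 -0.0031 0.0096 -0.021 0
[-0.9707  0.2316  0.6833  2.0354 -0.2367  0.9767 -0.203 ]
```

Request:
move_arm(targets="0.025 -0.003 0 -0.021 0")

```text
time: 18.53
eef_pos: [0.4689, 0.1678, 0.1572]
orientation: [-2.217, -2.142, 0.023]
wrist_force: [0.4, -1.3, -3.4]
width: 0.157
```

```bash
python3 st.py 5 .4642 .2023 .14 0 0
```

```text
t18.78 tcp [0.4682 0.1746 0.1576] grasp [0.4691 0.1739 0.1763] ang -0.024 toolz [-0.0515  0.0356 -0.998 ] F [-0.6 -0.5 -4.4] w 0.167 rows 1
0.0270 -0.0037 0.0188 -0.024 0
[-0.997   0.2401  0.6665  2.0227 -0.2397  0.9794 -0.2276]
```

Request:
move_arm(targets="0 -0.03 0.028 0 0; 0 0.03 -0.028 0 0")

```text
time: 18.95
eef_pos: [0.4194, 0.1557, 0.1263]
orientation: [-2.2, -2.114, 0.108]
wrist_force: [-15.3, -5.9, -14.3]
width: 0.167
```

```bash
python3 st.py 5 .4642 .2023 .14 0 0
```

```text
t19.20 tcp [0.4726 0.1747 0.1582] grasp [0.4731 0.1738 0.1768] ang -0.033 toolz [-0.0253  0.0437 -0.9987] F [ 1.6  1.  -2.9] w 0.160 rows 1
0.0265 -0.0088 0.0196 -0.033 0
[-1.0019  0.2289  0.6702  2.0326 -0.2356  0.9509 -0.2377]
```

Request:
move_arm(targets="0 -0.03 0.028 0 0; 0 0.03 -0.028 0 0")

```text
time: 19.37
eef_pos: [0.4344, 0.1647, 0.1325]
orientation: [-2.217, -2.13, 0.034]
wrist_force: [-14.8, -5.5, -14.7]
width: 0.161
```

```bash
python3 st.py 5 .4642 .2023 .14 0 0
```

```text
t19.62 tcp [0.481  0.1808 0.162 ] grasp [0.4807 0.1797 0.1806] ang -0.036 toolz [ 0.0145  0.0589 -0.9982] F [ 0.9  0.3 -1.9] w 0.164 rows 1
0.0195 -0.0178 0.0230 -0.036 0
[-1.0116  0.2137  0.6705  2.0384 -0.2312  0.9133 -0.2505]
```

Request:
move_arm(targets="0.026 -0.012 0.02 -0.04 0")

```text
time: 19.7
eef_pos: [0.482, 0.206, 0.1513]
orientation: [-2.21, -2.201, -0.107]
wrist_force: [2.6, -0.8, -3.2]
width: 0.166
```

```bash
python3 st.py 5 .4642 .2023 .11 0 0; python3 - <<'E'
from h import *
p=viewer.read_camera('wrist');save(p,'w7.png')
f=lambda x,y,z:[.4642+y,.2503-x,z]
print(proj(p,[f(0,0,.042),f(.15,-.025,.042),f(0,0,.134),f(.15,-.025,.134),f(0,0,.164),f(.15,-.025,.164)]).round())
E
```

```text
t19.95 tcp [0.4752 0.2116 0.1472] grasp [0.4748 0.2104 0.1658] ang 0.006 toolz [ 0.0225  0.0621 -0.9978] F [ 0.3 -0.3 -3.3] w 0.168 rows 1
-0.0115 -0.0119 0.0363 0.006 0
[-1.0391  0.2412  0.6388  2.0433 -0.25    0.8724 -0.2523]
[[301. 188.]
 [268. 395.]
 [295. 220.]
 [251. 503.]
 [292. 239.]
 [243. 557.]]
```

View pics/w7.png

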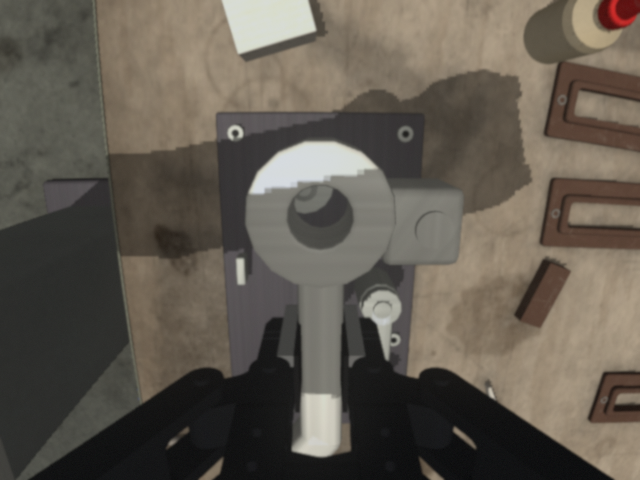

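```bash
cat > fin.py <<'E'
import sys
from h import *
for i in range(int(sys.argv[1])): viewer.read_camera("wrist")
r0=R.from_matrix(np.column_stack([[-np.sin(-.27),np.cos(-.27),0],[np.cos(-.27),np.sin(-.27),0],[0,0,-1]]))
# tool attitude at the grasp: yaw -.27, z axis tilted
z=np.array([.0001,.0533,-.9986]);z/=np.linalg.norm(z);y=np.array([np.cos(-.27),np.sin(-.27),0]);y-=z*(y@z);y/=np.linalg.norm(y)
T0=np.column_stack([np.cross(y,z),y,z]);e0=np.array([.4652,-.1911,.006])
yw=-.27-np.pi/2;L0=R.from_euler('z',yw).as_matrix();b0=np.array([.4652,-.1921,0])-.0492*L0[:,0]
b0[2]=0
s=ctrl.read_state();T=rot(s["orientation"]).as_matrix();e=s["eef_pos"]
L=T@T0.T@L0;b=e+T@T0.T@(b0-e0);sm=b+L@[.15,-.025,0]
F=lambda x,y,z:np.array([.4642+y,.2503-x,z])
eb=b-F(0,0,.042);es=sm-F(.15,-.025,.042)
print("bore err mm",(eb*1e3).round(1),"small",(es*1e3).round(1),"lever z tilt",np.round(L[:,2],3),"yaw err %.3f"%(np.arctan2(L[1,0],L[0,0])+np.pi/2),"F",s["wrist_force"].round(1),"tcp",e.round(4),"dq",np.abs(s["dq"]).max().round(3),"t %.2f"%s["time"])
D=-(eb+es)/2;D[2]+=.03
print("move tool",(T.T@D).round(4),"spin",round(np.arctan2(L[1,0],L[0,0])+np.pi/2,3))
E
python3 fin.py 0
```

```text
bore err mm [10.6  8.4 99.1] small [11.3  8.3 96.7] lever z tilt [-0.036 -0.01   0.999] yaw err 0.004 F [ 0.4 -1.3 -4.9] tcp [0.4745 0.2104 0.1466] dq 0.035 t 20.00
move tool [-0.0125 -0.0125  0.067 ] spin 0.004
```

Request:
move_arm(targets="-0.0065 -0.0065 0.033 0.004 0")

```text
time: 20.08
eef_pos: [0.4785, 0.2103, 0.1208]
orientation: [-2.202, -2.205, -0.122]
wrist_force: [2.3, 1.3, -2.2]
width: 0.163
```

```bash
python3 fin.py 6
```

```text
bore err mm [ 7.   4.3 67.3] small [ 6.9  4.3 64.6] lever z tilt [-0.038 -0.011  0.999] yaw err -0.001 F [-0.7  0.3 -4. ] tcp [0.4707 0.2063 0.1147] dq 0.007 t 20.38
move tool [-0.0065 -0.0078  0.0354] spin -0.001
```

Request:
move_arm(targets="-0.006 -0.006 0.028 0 0")

```text
time: 20.47
eef_pos: [0.4733, 0.2061, 0.0926]
orientation: [-2.202, -2.205, -0.123]
wrist_force: [2.6, 1.1, -4.4]
width: 0.16
```

```bash
python3 fin.py 6
```

```text
bore err mm [ 3.3  0.8 40.4] small [ 3.2  0.8 37.4] lever z tilt [-0.041 -0.013  0.999] yaw err -0.001 F [ 0.4  0.7 -3.3] tcp [0.4669 0.2028 0.0878] dq 0.004 t 20.77
move tool [-0.0014 -0.0035  0.0088] spin -0.001
```

Request:
move_arm(targets="-0.0015 -0.0035 0.008 0 0")

```text
time: 20.85
eef_pos: [0.467, 0.2033, 0.0822]
orientation: [-2.202, -2.203, -0.112]
wrist_force: [0.5, -0.7, -3.0]
width: 0.166
```

```bash
python3 fin.py 8; python3 - <<'E'
from h import *
f=lambda x,y,z:[.4642+y,.2503-x,z]
p=viewer.read_camera('top');s=viewer.read_camera('side');w=viewer.read_camera('wrist')
def mk(p,pts):
    im=p['color'][...,::-1].copy()
    for u,v in proj(p,pts): cv2.circle(im,(int(u*1),int(v)),1,(0,0,255),-1)
    return im
a=cv2.resize(mk(p,[f(0,0,.102),f(.15,-.025,.102)])[230:300,185:297],(448,280),interpolation=2)
b=cv2.resize(mk(s,[f(0,0,.072),f(.15,-.025,.072)])[250:390,270:430],(320,280),interpolation=2)
c=cv2.resize(mk(w,[f(0,0,.042),f(0,0,.102)]),(400,300))
o=np.zeros((590,800,3),np.uint8);o[:280,:448]=a;o[:280,460:780]=b;o[285:585,:400]=c
cv2.imwrite('pics/f.png',o)
E
```

```text
bore err mm [ 0.2 -0.1 32.5] small [ 0.1 -0.1 29.4] lever z tilt [-0.042 -0.013  0.999] yaw err -0.001 F [ 1.1 -0.1 -4.3] tcp [0.4639 0.2018 0.0798] dq 0.002 t 21.25
move tool [ 0.0001 -0.0002  0.0009] spin -0.001
```

View pics/f.png

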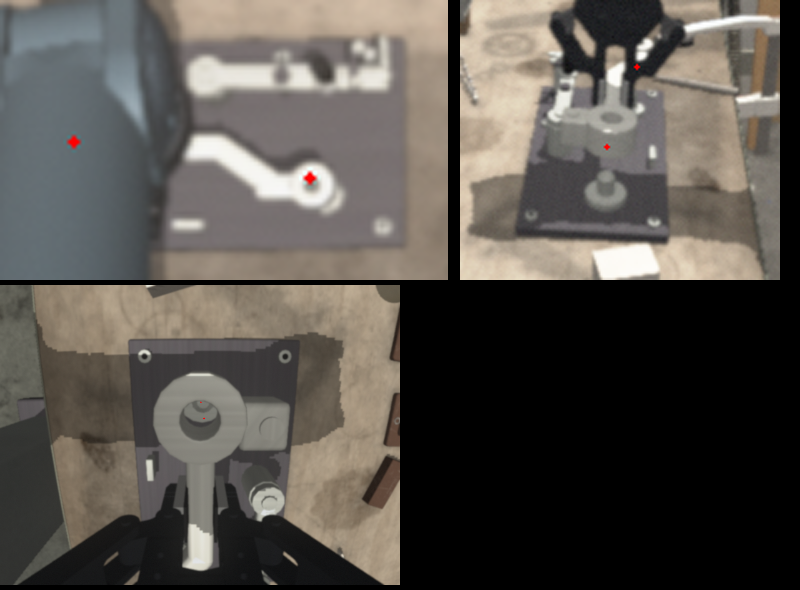

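```bash
python3 -c "
from station import *
print(workorder.sign_off())"
```

```text
the job is handed in; nothing more can be done
None
```

I swung the clamp arm round by its knob. In the pictures it lies along the plate with its clip on the keeper pin, and it stayed there after I let go. I then took the lever by its web about 49 mm from the big bore, lifted it, and handed the job in while holding it over the pins. No verdict was reported.

**Last checks, worked out from the tool pose and the grasp:**
- Both bores are within about 0.5 mm of the pin axes, with the underside about 32 mm (big) and 29 mm (small) above the tips.
- The lever tilts about 0.044 rad against the 0.09 limit. The joints were almost still (0.002 rad/s), and the job stood at about 21 s of the 50 s.

**What disagreed or was not measured:**
- **Small bore:** the top view put it about 3–4 mm to one side, more than the tool pose says. That is still inside the 12 mm limit, and part of it is the lever's slight roll.
- **Big bore:** the arm hid it from above. I checked it only in the wrist view (off by about 1 mm) and the side view.
- **Clamp angle:** I judged that the clip was home from the pictures. The knob position worked out at 1.63 rad, past the 1.58 stop, so that figure is a little high.
- **Tool tilt:** it crept up over successive moves to about 0.12 rad. I brought it down with short back-and-forth moves, before the grasp and again over the fixture.

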